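# Sweep the offcuts into the scrap pan

## Task

Clear the three wooden offcuts into the green scrap pan with the orange-footed sweeping bar: take the bar out of its holder, lay it on its orange sole on the bench and let go of it, then take it again and sweep all three offcuts through the open side of the pan with the sole down on the bench. Move the offcuts only with the bar, never with the gripper or arm, and do not push them while the bar is still on end. Leave the bar lying on its sole on the bench, clear of the pan, and leave the yellow tape measure and the red screw carton where they stand.

Things in the scene. Friction and masses are not known exactly. Their poses are not given: they have to be found in the camera images.
- sweep_bar: Sweeping bar 130 mm long, 0.25 kg, T section: orange foot 34 wide x 24 high with a flat sole, pale wooden rail 20 wide x 41 high on it, over the whole length; weight mostly in the foot. Starts on end in the holder. Axes: z along it (up at start), x out of the sole (roughly ahead, from the robot, at start), y across. Origin: centre of its lower end, 32.5 mm from sole and rail top. Foot at x 8.5 to 32.5, rail at -32.5 to 8.5. Ends alike.
- rail_middle (a point): The middle of the top of the bar's rail, 65 mm from either end (the bar's own x -32.5 mm, z 65 mm); 65 mm above the bench when the bar lies on its sole. Then the bar's x axis points down; it is stable so. The bench along its left edge (x 0.43 to 0.60, y 0.205 to 0.25) is free at the start, room to lay the bar down.
- holder: Fixed dark wooden open-topped pocket, outside 85 x 54 mm and 50 mm high, walls and floor 6 mm, in which the bar stands with 4 mm play all round, its top end 136 mm above the bench. Origin: centre of its underside; x along its 85 mm side, z up. It stands near the robot on the left or on the right.
- scrap_pan: Fixed green metal scrap pan, open on its own +y side (to the robot's left). Inside 240 mm wide (x -120 to 120), 158 mm deep (y -77 at the back wall to 81 at the mouth); walls 4 mm thick, 29 mm high with their rim, flared outwards by 13 mm over 27 mm in front of the mouth; floor 3 mm thick, a sloping lip 29 mm long before the mouth. Origin: centre of its underside.
- oak_offcut: Brown oak offcut, a plain block 45 x 120 x 22 mm (own x, y, z), a loose piece to sweep. Origin: centre of its underside.
- wedge: Pale wooden wedge, 40 x 120 mm in plan (own x, y), tapering along y from 22 mm high to a thin end, a loose piece to sweep. Origin: centre of its underside.
- ply_offcut: Plywood offcut, a block 90 x 60 x 24 mm (own x, y, z), a loose piece to sweep. Origin: centre of its underside.
- tape_measure: Yellow tape measure standing on the bench among the offcuts, 40 x 74 x 66 mm (own x, y, z). To be left alone. Origin: centre of its underside.
- screw_box: Small red and brown carton of screws, 52 x 82 x 40 mm (own x, y, z), 0.42 kg. To be left alone. It stands near the robot, on the side where the holder is not. Fixed things round about: a bit case (40 mm high), a screwdriver and a spanner, all within 0.36 m of the base; behind the pan a vice (170 mm high) and two cans (200 mm).

How it is judged (in metres and radians):
On the way, in this order (a step that is already met when the one before it is completed fails the run):
1. the bar lies on its sole on the bench and the fingers do not touch it (angle between sweep_bar's own x axis and vertical above 2.95 rad and height (world z) of sweep_bar below 0.042 m and linear speed of sweep_bar below 0.03 m/s and contact force between the fingers and sweep_bar below 0.1 N), for 0.2 s.
2. all three offcuts have their centres inside the pan (x of oak_offcut in the frame of scrap_pan between -0.122 and 0.122 m and y of oak_offcut in the frame of scrap_pan between -0.081 and 0.071 m and height (world z) of each of oak_offcut, wedge, ply_offcut below 0.06 m and x of wedge in the frame of scrap_pan between -0.122 and 0.122 m and y of wedge in the frame of scrap_pan between -0.081 and 0.071 m and x of ply_offcut in the frame of scrap_pan between -0.122 and 0.122 m and y of ply_offcut in the frame of scrap_pan between -0.081 and 0.071 m), for 0.2 s.
At the end, for the whole second after the job is handed in: The centres of all three offcuts are within the pan (between its walls and at least 10 mm behind its mouth), at rest; the bar lies on its sole on the bench (within 0.19 rad), at rest, the middle of its rail more than 19 mm in front of the mouth or 30 mm to the side of the pan (all of step 2 and linear speed of each of oak_offcut, wedge, ply_offcut below 0.02 m/s and angle between sweep_bar's own x axis and vertical above 2.95 rad and height (world z) of sweep_bar below 0.042 m and linear speed of sweep_bar below 0.03 m/s and (y of rail_middle in the frame of scrap_pan above 0.1 m or x of rail_middle in the frame of scrap_pan above 0.15 m or x of rail_middle in the frame of scrap_pan below -0.15 m)); the robot touches nothing.
It fails at once if the gripper or arm pushes an offcut (more than 1 N) (contact force between any of the fingers, the arm and oak_offcut above 1 N or contact force between any of the fingers, the arm and wedge above 1 N or contact force between any of the fingers, the arm and ply_offcut above 1 N).
It fails at once if the bar pushes an offcut (more than 1 N) while it is not lying roughly on its sole (within 0.5 rad) (angle between sweep_bar's own x axis and vertical below 2.64 rad and (contact force between sweep_bar and oak_offcut above 1 N or contact force between sweep_bar and wedge above 1 N or contact force between sweep_bar and ply_offcut above 1 N)).
It fails at once if the tape measure or the screw carton is moved more than 30 mm (distance of any of tape_measure, screw_box from where it was at the start of the episode above 0.03 m).
It fails at once if the tape measure or the screw carton is tipped over (angle between any of tape_measure, screw_box's own z axis and vertical above 0.5 rad).
It also fails if it takes over 72 s, if anything falls off the work surface, if the arm or the gripper's body presses on something with over 40 N, if the wrist force passes 120 N, or if a joint passes its speed limit or range.

## Robot

A 6-joint arm with a two-finger parallel gripper is mounted at the origin on the work surface; the furniture and walls round the work are solid. World frame = base frame: x ahead of the robot, y to its left, z up, the work surface at z = 0. Lengths are in m, angles in degrees, forces in N, time in s.
With the tool pointing down it reaches from about 0.25 to 0.725 m from the base axis. Payload 9.7 kg.
Tool frame: the origin (TCP) lies on the centre line of the jaws, within the pads' length; the fingertips stand bot.nose_length ahead of it and the grasp point (between the pads) lies 11 mm behind it (bot.nose_length is the distance from the TCP to the fingertips, in m); z points along the fingers, y is the line along which they close (so a half turn about z gives the same grasp; the last joint's range is limited). The gripper opens to 85 mm and grips with 20 to 120 N. Pads are 22 mm wide; open, the fingers measure 114 mm over their backs; the gripper's body (76 mm by 85 mm) begins 54 mm behind the grasp point. The pads swing forward as they close: fully open they stand 13 mm farther back than shut.
Start: joints at [74.542, 4.979, 10.078, 95.1, 0, 90], TCP at [0.147, 0.53, 0.239] pointing down, gripper open.
Joint ranges: [-179.16, 179.16], [-48.56, 103.87], [-65.8, 70.77], [-126.05, 130.52], [-82.76, 87.17], [-180, 180]. Speed limits (degrees/s): [127.2, 127.2, 147.25, 180, 180, 180].

## Interface

Orientations are given as [roll, pitch, yaw] about the fixed x, y, z axes, in that order (R = Rz(yaw) Ry(pitch) Rx(roll)).
In Python, from workcell import bot gives the robot as it stands. The module is installed in compiled form; this text tells all that it offers.
- The arm moves only by the shell command python3 -m inch 'ROWS' [OPENING] [FORCE]. ROWS is JSON, a list of rows, each a list of 4 numbers: the shift along the world's x, y, z in cm, then the turn about the world's z in degrees. A call has exactly 8 rows; each row is the pose to reach, as a shift and turn from the pose commanded when the call began; what a row does not reach only later rows make up. A row lasts 1/8 s, in which the tool goes at most 62.5 mm and 10.7 degrees, less where a joint would pass 70% of its speed; a pose out of reach is approached as far as the arm can. A call with a gripper value outside its range is refused whole. OPENING is the finger opening in cm, from 0 to 8.54, set as the call begins (- or left out, the last holds). The fingers move at their own pace and stop on an object; FORCE is the grip in N (left out, the last holds). Time passes only in rows, so rows that repeat a pose let the fingers close, or fill a call up. It gives the time, the measured TCP pose, the force, the opening and the grip force at its end, in the units of the state.
- bot.get_obs(): the state, without advancing time (a new reading comes with each control period).
- bot.camera(name): name is "scene" or "top" or "wrist"; returns a dict with "img" (384x512x3 uint8, red, green, blue), "fovy" (degrees; the focal length in pixels is half the picture's height over the tangent of half this angle, whatever the lens; pixels are square), "cx", "cy" (the principal point, pixels), "dist" ([k1, k2, p1, p2, k3] as OpenCV has them; the pictures are not rectified), "R" (3x3) and "t" (3): a world point X has camera coordinates R X + t; the wrist camera has in their place "mount" (4x4, takes a point from camera to tool coordinates, whose origin is the TCP and whose axes are the flange's). Camera axes: x right, y down, z forward; pixel columns grow to the right and rows downward; lengths in m; the calibration is good to about 2 mm. A picture is of the moment at which its call begins: read the wrist's pose just before it. There is no depth.
- bot.job_done(): hands the job in; it is judged then, once.
Trained networks look in a picture, given as the dict that the camera call returned (one of the last four; its "shot" number tells which), for a name from the list of things; names that differ only in an ending like _2 or _b are one class to them, and where a whole thing is asked for, a point or a joint stands for the part that bears it (a point fixed in the world has none). Each returns a list of dicts, best first, with "score" (0 to 1); they miss things now and then, are a little off and sometimes report something else, mostly with a low value. They report only what shows in the picture. A call takes as long as a camera call.
- bot.find_in(thing, picture): "point" ([column, row] in pixels, amid what is visible of it).
- bot.landmark_of(thing, picture): "point" ([column, row] in pixels: a listed point, or the origin of a listed thing).
The state is a dict: "time": time; "q": joint angles; "qd": joint speeds; "joint_efforts": joint torques, N m; "ee_pos": TCP position; "tcp_rot": TCP orientation; "wrist_force": force on the tool from outside, world axes, zero at the start; "torque": the same for the moment, N m; "opening": finger opening in m; "grasp_force": force on a finger pad.
Only numpy, scipy, OpenCV 4.12 (cv2) and the standard library are available. Lean on these libraries where they do the work, as an engineer would, in place of code of your own. Each camera call takes 0.05 s, during which the arm holds its last target. There are 200 camera calls.

## Working session

There is one attempt and no reset: what is moved stays moved. The work goes in short steps, Python scripts to look and compute and a shell command to move; the robot and the scene stay as the last step left them, time stands still between calls to the robot, and variables do not carry over. Pictures are saved under pics/ and viewed, at most 10 in all, crops included, and the job is handed in when it is done.

```bash
mkdir -p pics; cat > h.py <<'E'
import numpy as np, cv2
from workcell import bot
def K(p):
    f=p["img"].shape[0]/2/np.tan(np.radians(p["fovy"])/2)
    return np.array([[f,0,p["cx"]],[0,f,p["cy"]],[0,0,1.]])
def ground(p,pt,z=0.):
    u=cv2.undistortPoints(np.array([[pt]],float),K(p),np.array(p["dist"],float))[0,0]
    R=np.array(p["R"]);t=np.array(p["t"])
    c=-R.T@t; d=R.T@np.array([u[0],u[1],1]); return c+d*(z-c[2])/d[2]
def proj(p,X):
    return cv2.projectPoints(np.array(X,float).reshape(-1,3),cv2.Rodrigues(np.array(p["R"]))[0],np.array(p["t"],float),K(p),np.array(p["dist"],float))[0][:,0]
def save(p,n): cv2.imwrite("pics/"+n,p["img"][:,:,::-1])
E
python3 - <<'E'
from h import *
print(bot.nose_length, bot.get_obs())
for n in("top","scene"):
    p=bot.camera(n); save(p,n+"0.png"); print(n,"cam at",-np.array(p["R"]).T@np.array(p["t"]))
    for th in "sweep_bar holder scrap_pan oak_offcut wedge ply_offcut tape_measure screw_box".split():
        for f in(bot.find_in,bot.landmark_of):
            for r in f(th,p)[:2]: print(th,f.__name__,np.round(r["point"]),round(r["score"],2),np.round(ground(p,r["point"]),3)[:2])
E
```

```text
0.008 {'time': 0.0, 'q': array([ 7.45445032e+01,  5.01168120e+00,  1.00320291e+01,  9.51013628e+01,
       -6.51829083e-04,  8.99985965e+01]), 'qd': array([-0.00473567, -0.02384636,  0.0308837 ,  0.1438396 , -0.0010646 ,
       -0.04943316]), 'joint_efforts': array([-1.70673600e-03, -5.20384133e+01,  4.64809084e+01,  1.61714660e-02,
       -7.62016089e-05, -1.42152172e-05]), 'ee_pos': array([0.14650698, 0.52987316, 0.23855579]), 'tcp_rot': array([-1.79918985e+02,  6.49843912e-04,  1.64545908e+02]), 'wrist_force': array([-0.39748892,  0.33083314,  0.51106869]), 'torque': array([-0.01395799, -0.02879074,  0.03184181]), 'grasp_force': 0.0, 'opening': 0.08577584960257707}
top cam at [ 0.34163494 -0.01914575  1.23246077]
sweep_bar call [343. 250.] 0.63 [ 0.333 -0.302]
sweep_bar call [338. 249.] 0.68 [ 0.334 -0.287]
holder call [336. 249.] 0.72 [ 0.335 -0.279]
holder call [341. 250.] 0.53 [ 0.331 -0.296]
scrap_pan call [313. 186.] 0.56 [ 0.513 -0.212]
scrap_pan call [317. 186.] 0.63 [ 0.514 -0.224]
oak_offcut call [192. 201.] 0.74 [0.462 0.135]
oak_offcut call [149. 239.] 0.55 [0.348 0.256
[... 727 characters left out ...]
8. 262.] 0.94 [ 0.331 -0.287]
scrap_pan call [336. 219.] 0.68 [ 0.527 -0.233]
scrap_pan call [333. 221.] 0.94 [ 0.513 -0.23 ]
oak_offcut call [216. 188.] 0.98 [0.482 0.15 ]
oak_offcut call [216. 192.] 0.67 [0.463 0.133]
wedge call [265. 204.] 0.86 [ 0.487 -0.03 ]
wedge call [269. 207.] 0.67 [ 0.48  -0.049]
ply_offcut call [333. 222.] 0.24 [ 0.511 -0.232]
tape_measure call [293. 182.] 0.58 [ 0.655 -0.018]
tape_measure call [266. 206.] 0.52 [ 0.481 -0.038]
tape_measure call [290. 189.] 0.52 [ 0.608 -0.039]
tape_measure call [269. 209.] 0.22 [ 0.473 -0.054]
screw_box call [166. 191.] 0.62 [0.384 0.263]
screw_box call [164. 200.] 0.96 [0.338 0.221]
screw_box call [265. 209.] 0.46 [ 0.464 -0.046]
```

```bash
sleep 1; ls pics
```

```text
scene0.png
top0.png
```

```bash
python3 - <<'E'
import cv2
a=cv2.imread("pics/top0.png")[90:290,110:400]
cv2.imwrite("pics/top0c.png",cv2.resize(a,None,fx=2.75,fy=2.75,interpolation=cv2.INTER_CUBIC))
a=cv2.imread("pics/scene0.png")[130:320,110:400]
cv2.imwrite("pics/scene0c.png",cv2.resize(a,None,fx=2.75,fy=2.75,interpolation=cv2.INTER_CUBIC))
E
```

```text
(no output)
```

View pics/top0c.png

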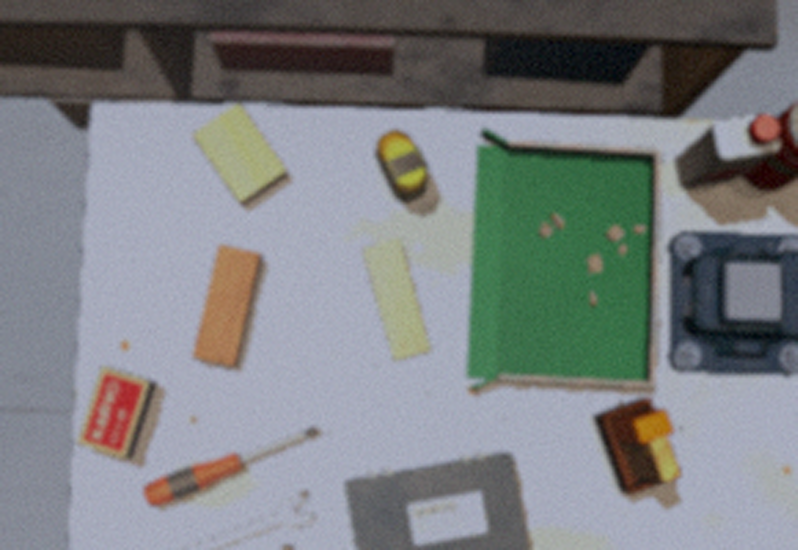

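View pics/scene0c.png

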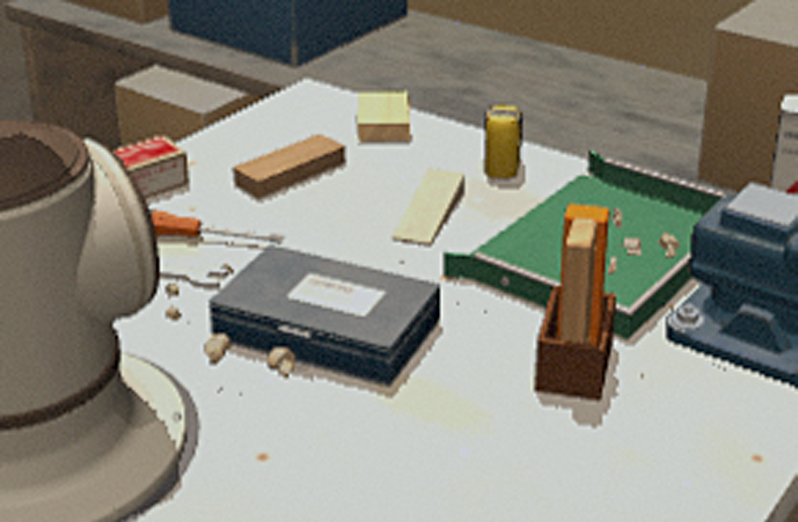

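The top view shows the holder with the upright bar at crop (640,450), which is world (0.335,-0.285). Its sole faces ahead, yawed about +20°. The tape stands between the ply and the pan. I'll move above the holder for a wrist view.

```bash
python3 -m inch '[[2.5,-5.4,1],[5,-10.8,2],[7.5,-16,3],[10,-21.5,3],[12.5,-27,3],[15,-32,3],[17.5,-37.5,3],[20,-43,3]]' 8.5 && python3 -m inch '[[0,-5,0,8],[0,-10,0,16],[0,-15,0,24],[0,-20,0,32],[0,-25,0,37],[0,-30,0,37],[-0.5,-35,0,37],[-1.2,-38.5,0,37]]'
cat >> h.py <<'E'
from scipy.spatial.transform import Rotation as Ro
def wrist():
    o=bot.get_obs(); p=bot.camera("wrist"); T=np.eye(4)
    T[:3,:3]=Ro.from_euler("xyz",o["tcp_rot"],degrees=True).as_matrix(); T[:3,3]=o["ee_pos"]
    M=np.linalg.inv(T@np.array(p["mount"])); p["R"]=M[:3,:3]; p["t"]=M[:3,3]; return p
E
python3 - <<'E'
from h import *
p=wrist(); save(p,"w1.png"); print(-p["R"].T@p["t"])
for th in "sweep_bar","holder","rail_middle":
    for f in bot.find_in,bot.landmark_of:
        for r in f(th,p)[:1]: print(th,np.round(r["point"]),round(r["score"],2),ground(p,r["point"],0.0),ground(p,r["point"],0.136))
E
```

```text
[0.07857168 0.54918345 0.37457735]validation failed for argument at $[0]...
```

View pics/w1.png

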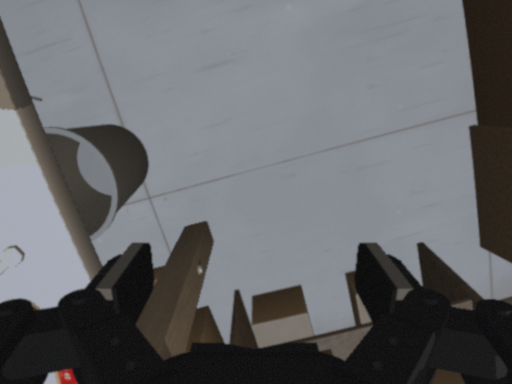

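Every row needs 4 numbers, so the move was refused and the arm is still at the start. The picture shows only the floor beside the bench.

```bash
python3 -m inch '[[2.5,-5.4,1,0],[5,-10.8,2,0],[7.5,-16,3,0],[10,-21.5,3,0],[12.5,-27,3,0],[15,-32,3,0],[17.5,-37.5,3,0],[20,-43,3,0]]' 8.5 && python3 -m inch '[[0,-5,0,8],[0,-10,0,16],[0,-15,0,24],[0,-20,0,32],[0,-25,0,37],[0,-30,0,37],[-0.5,-35,0,37],[-1.2,-38.5,0,37]]'
python3 - <<'E'
from h import *
p=wrist(); save(p,"w2.png"); print(-p["R"].T@p["t"])
for th in "sweep_bar","holder","rail_middle":
    for f in bot.find_in,bot.landmark_of:
        for r in f(th,p)[:1]: print(th,np.round(r["point"]),round(r["score"],2),ground(p,r["point"],0.0),ground(p,r["point"],0.136))
E
```

```text
time: 3.05
ee_pos: [0.347, 0.0983, 0.2696]
tcp_rot: [180.0, 0.1, 164.6]
wrist_force: [2.2, 1.2, 0.2]
opening: 0.085
grasp_force: 0.0
time: 4.05
ee_pos: [0.3341, -0.2869, 0.2691]
tcp_rot: [180.0, -0.0, -158.5]
wrist_force: [-0.2, 0.9, 0.5]
opening: 0.0848
grasp_force: 0.0
[ 0.26837094 -0.31182652  0.4043711 ]
sweep_bar [252. 173.] 0.77 [ 0.35964936 -0.27852669  0.        ] [ 0.32895017 -0.28972625  0.136     ]
sweep_bar [380. 308.] 0.31 [ 0.47318659 -0.04337976  0.        ] [ 0.40430202 -0.13366504  0.136     ]
holder [262. 131.] 0.75 [ 0.30818405 -0.28577476  0.        ] [ 0.29479392 -0.29453661  0.136     ]
holder [252. 143.] 0.86 [ 0.32562285 -0.29160531  0.        ] [ 0.30636762 -0.29840621  0.136     ]
rail_middle [248. 172.] 0.58 [ 0.3603424  -0.28265558  0.        ] [ 0.32941012 -0.29246649  0.136     ]
rail_middle [246. 124.] 0.85 [ 0.30769744 -0.30637022  0.        ] [ 0.29447097 -0.30820531  0.136     ]
```

View pics/w2.png

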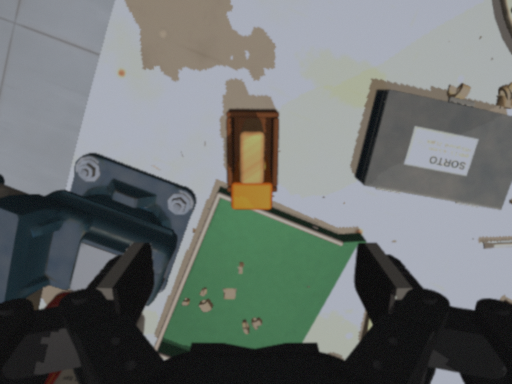

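The picture shows the bar's top end at pixels (231–272, 131–210), nearly aligned with the jaws. Next I'll compute its pose at z = 0.136, and get the offcut, tape and pan geometry from the top picture corners.

```bash
python3 - <<'E'
from h import *
p=wrist(); g=lambda c,r,z=.136: ground(p,(c,r),z)[:2]
hsv=cv2.cvtColor(p["img"],cv2.COLOR_RGB2HSV)
m=cv2.inRange(hsv,(10,140,150),(25,255,255)); m[:120]=0; m[230:]=0; m[:,:215]=0; m[:,290:]=0
m=cv2.morphologyEx(m,cv2.MORPH_OPEN,np.ones((3,3)))
n,l,s,c=cv2.connectedComponentsWithStats(m); print(s[1:],c[1:])
k=1+np.argmax(s[1:,4]); pts=np.argwhere(l==k)[:,::-1]
W=np.array([g(*q) for q in pts[::3]]).astype(np.float32); r=cv2.minAreaRect(W); print("orange",r, W.mean(0))
for z in(.136,):
  for q in[(231,184),(272,183),(271,208),(232,210),(241,131),(265,131)]: print(q,g(*q))
# holder rim at z .05
for q in[(227,110),(278,110)]: print("rim",g(*q,.05))
P=bot.camera("top"); save(P,"top1.png")
G=lambda a,z:np.round(ground(P,(a[0]/2.75+110,a[1]/2.75+90),z)[:2],3)
for n,z,L in[("ply",.024,[(235,105),(195,135),(245,203),(286,175)]),("oak",.022,[(222,246),(263,252),(238,366),(195,358)]),("wedge",.01,[(365,245),(402,238),(428,350),(395,359)]),("tape",.06,[(385,132),(405,134),(425,190),(400,193)]),("pan lip",0,[(478,145),(469,379)]),("pan",.025,[(657,153),(653,386),(505,150),(500,380)]),("bench far edge",0,[(95,100),(400,107)]),("left edge",0,[(85,300)])]: print(n,[list(G(a,z)) for a in L])
E
```

```text
[[ 229  180   40   27 1018]] [[248.77504912 193.41650295]]
orange ((0.3464535176753998, -0.28343263268470764), (0.022133708000183105, 0.03188902139663696), 21.62502098083496) [ 0.34670478 -0.28331128]
(231, 184) [ 0.34446726 -0.29939134]
(272, 183) [ 0.33147566 -0.26888133]
(271, 208) [ 0.3515361  -0.26148703]
(232, 210) [ 0.36503645 -0.29079585]
(241, 131) [ 0.30167116 -0.30719182]
(265, 131) [ 0.29480996 -0.28987231]
rim [ 0.29753501 -0.32731241]
rim [ 0.27857354 -0.27943628]
ply [[np.float64(0.669), np.float64(0.132)], [np.float64(0.636), np.float64(0.173)], [np.float64(0.565), np.float64(0.117)], [np.float64(0.596), np.float64(0.076)]]
oak [[np.float64(0.52), np.float64(0.139)], [np.float64(0.515), np.float64(0.097)], [np.float64(0.397), np.float64(0.118)], [np.float64(0.404), np.float64(0.162)]]
wedge [[np.float64(0.527), np.float64(-0.008)], [np.float64(0.535), np.float64(-0.047)], [np.float64(0.419), np.float64(-0.076)], [np.float64(0.409), np.float64(-0.043)]]
tape [[np.float64(0.635), np.float64(-0.026)], [np.float64(0.634), np.float64(-0.046)], [np.float64(0.577), np.float64(-0.067)], [np.float64(0.573), np.float64(-0.042)]]
pan lip [[np.float64(0.639), np.float64(-0.125)], [np.float64(0.391), np.float64(-0.12)]]
pan [[np.float64(0.631), np.float64(-0.312)], [np.float64(0.387), np.float64(-0.308)], [np.float64(0.629), np.float64(-0.151)], [np.float64(0.39), np.float64(-0.15)]]
bench far edge [[np.float64(0.678), np.float64(0.287)], [np.float64(0.678), np.float64(-0.041)]]
left edge [[np.float64(0.462), np.float64(0.284)]]
```

Bar yaw is 22°, and the measured sizes match the given ones. I'll grasp the rail at the bar's x = -16 mm and z = 86 mm, then lift.

```bash
python3 -m inch '[[-1.1,-0.5,-2,0.5],[-2.2,-1,-5,0.5],[-2.2,-1,-9,0.5],[-2.2,-1,-13,0.5],[-2.2,-1,-16.5,0.5],[-2.2,-1,-18,0.5],[-2.2,-1,-18.8,0.5],[-2.2,-1,-18.8,0.5]]' 6.5 60 && python3 -m inch '[[0,0,0,0],[0,0,0,0],[0,0,0,0],[0,0,0,0],[0,0,0,0],[0,0,0,0],[0,0,1,0],[0,0,2,0]]' 0 60
```

```text
time: 5.5
ee_pos: [0.3129, -0.295, 0.0819]
tcp_rot: [-180.0, 0.0, -157.9]
wrist_force: [-0.3, 0.6, -0.2]
opening: 0.0651
grasp_force: 0.0
time: 6.5
ee_pos: [0.3124, -0.2948, 0.1017]
tcp_rot: [180.0, -0.0, -158.0]
wrist_force: [-0.1, -0.1, -1.6]
opening: 0.0195
grasp_force: 58.0
```

The bar is held (opening 19.5 mm). I'll carry it up and over to the left edge, turning it so its sole faces +x.

```bash
python3 -m inch '[[0,0,5,0],[0,0,10,0],[0,2,16,0],[1,7,16,0],[2,12,16,0],[3.5,17,16,0],[5,22,16,-5],[6.5,27,16,-10]]' && python3 -m inch '[[1,5,0,-4],[2,10,0,-8],[3,15,0,-12],[3.9,20,0,-12],[3.9,24,0,-12],[3.9,25.5,0,-12],[3.9,25.5,-3,-12],[3.9,25.5,-4,-12]]'
python3 - <<'E'
from h import *
p=bot.camera("scene")
cv2.imwrite("pics/s2.png",cv2.resize(p["img"][80:260,80:330,::-1],None,fx=3,fy=3,interpolation=cv2.INTER_CUBIC))
E
```

```text
time: 7.5
ee_pos: [0.3777, -0.0232, 0.2619]
tcp_rot: [-180.0, 0.0, -168.1]
wrist_force: [0.7, 0.3, -2.5]
opening: 0.0193
grasp_force: 59.0
time: 8.5
ee_pos: [0.4161, 0.2295, 0.2201]
tcp_rot: [-179.9, -0.1, -180.0]
wrist_force: [0.1, -0.5, -2.5]
opening: 0.0192
grasp_force: 59.0
```

View pics/s2.png

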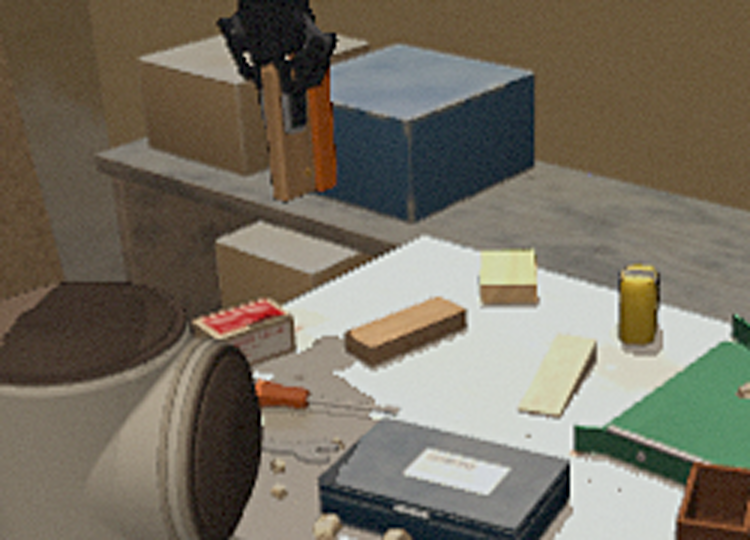

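```bash
python3 -m inch '[[0,0,-3,0],[0,0,-6,0],[0,0,-9,0],[0,0,-11.5,0],[0,0,-13,0],[0,0,-13.8,0],[0,0,-14.2,0],[0,0,-14.4,0]]' - 60 && python3 -m inch '[[0,0,0,0],[0,0,0,0],[0.8,0,0.2,0],[1.6,0,0.4,0],[2.4,0,0.6,0],[3.2,0,0.75,0],[4.1,0,0.85,0],[5,0,0.9,0]]' - 22
python3 - <<'E'
from h import *
p=bot.camera("scene")
cv2.imwrite("pics/s3.png",cv2.resize(p["img"][100:240,130:290,::-1],None,fx=4,fy=4,interpolation=cv2.INTER_CUBIC))
E
```

```text
time: 9.55
ee_pos: [0.4169, 0.2302, 0.0778]
tcp_rot: [180.0, 0.0, -180.0]
wrist_force: [0.4, -0.2, -2.0]
opening: 0.0193
grasp_force: 59.2
time: 10.55
ee_pos: [0.4672, 0.2301, 0.0863]
tcp_rot: [-180.0, -0.0, -180.0]
wrist_force: [-0.4, 0.6, -3.1]
opening: 0.0193
grasp_force: 59.2
```

View pics/s3.png

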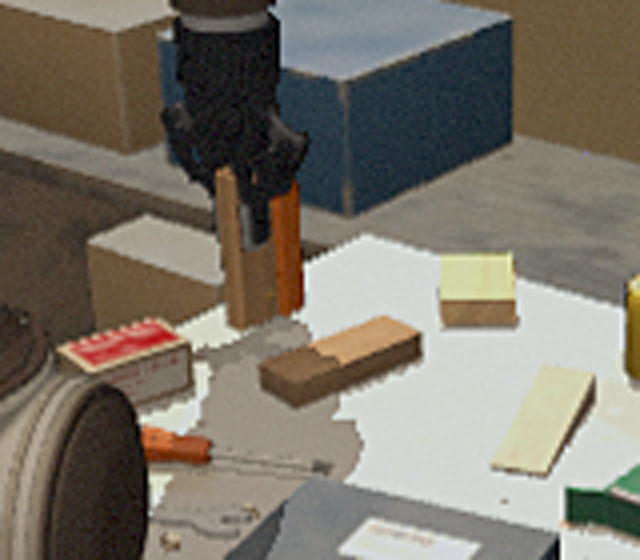

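The bar is still upright and about 1 cm clear of the bench, and the force change did not apply without an opening value. I'll go back, give both values, and touch down.

```bash
python3 -m inch '[[-2,0,0,0],[-4,0,0,0],[-5,0,-0.4,0],[-5,0,-0.7,0],[-5,0,-0.9,0],[-5,0,-1.1,0],[-5,0,-1.3,0],[-5,0,-1.4,0]]' 0 22 && python3 -m inch '[[0.4,0,0.2,0],[0.8,0,0.3,0],[1.2,0,0.4,0],[1.6,0,0.55,0],[2.0,0,0.7,0],[2.4,0,0.75,0],[3.1,0,0.9,0],[3.8,0,1.05,0]]' 0 22
python3 - <<'E'
from h import *
p=bot.camera("scene")
cv2.imwrite("pics/s4.png",cv2.resize(p["img"][120:220,150:270,::-1],None,fx=4,fy=4,interpolation=cv2.INTER_CUBIC))
E
```

```text
time: 11.6
ee_pos: [0.4171, 0.2302, 0.0759]
tcp_rot: [179.9, 0.1, -180.0]
wrist_force: [-15.8, -7.1, 37.1]
opening: 0.0193
grasp_force: 64.3
time: 12.6
ee_pos: [0.4551, 0.2301, 0.0829]
tcp_rot: [180.0, 0.0, -180.0]
wrist_force: [0.6, -0.3, -2.4]
opening: 0.0195
grasp_force: 59.2
```

View pics/s4.png

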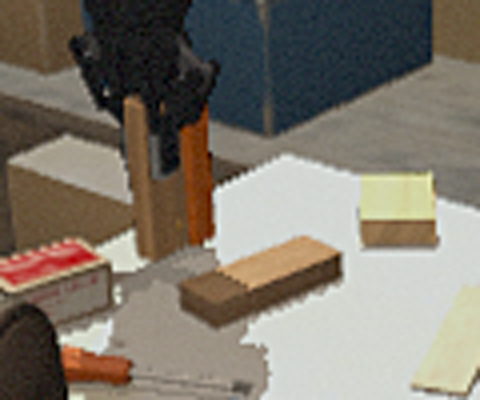

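The bar is still hanging upright and the grip stays at 59 N. I'll stand it on the bench (stable on end), release, and regrip lightly.

```bash
python3 -m inch '[[-1.2,0,0,0],[-2.4,0,0,0],[-2.4,0,-0.2,0],[-2.4,0,-0.4,0],[-2.4,0,-0.6,0],[-2.4,0,-0.7,0],[-2.4,0,-0.75,0],[-2.4,0,-0.75,0]]' && python3 -m inch '[[0,0,0,0],[0,0,0,0],[0,0,0,0],[0,0,0,0],[0,0,0,0],[0,0,0,0],[0,0,0,0],[0,0,0,0]]' 3.5 20 && python3 -m inch '[[0,0,0,0],[0,0,0,0],[0,0,0,0],[0,0,0,0],[0,0,0,0],[0,0,0,0],[0,0,0,0],[0,0,0,0]]' 0 20
```

```text
time: 13.65
ee_pos: [0.4307, 0.2301, 0.0761]
tcp_rot: [180.0, 0.0, -180.0]
wrist_force: [-4.6, -1.3, 5.6]
opening: 0.0194
grasp_force: 60.2
time: 14.65
ee_pos: [0.4306, 0.2301, 0.0753]
tcp_rot: [-180.0, 0.0, -180.0]
wrist_force: [0.7, 0.4, -0.5]
opening: 0.0349
grasp_force: 0.0
time: 15.65
ee_pos: [0.4306, 0.2301, 0.0753]
tcp_rot: [-180.0, 0.0, -180.0]
wrist_force: [-1.0, -0.9, 2.4]
opening: 0.0198
grasp_force: 18.6
```

```bash
python3 -m inch '[[0.4,0,0,0],[0.8,0,0.1,0],[1.2,0,0.25,0],[1.6,0,0.4,0],[2.0,0,0.5,0],[2.4,0,0.6,0],[3.1,0,0.7,0],[3.8,0,0.85,0]]' 
python3 - <<'E'
from h import *
p=bot.camera("scene")
cv2.imwrite("pics/s5.png",cv2.resize(p["img"][120:220,150:270,::-1],None,fx=4,fy=4,interpolation=cv2.INTER_CUBIC))
E
```

```text
time: 16.65
ee_pos: [0.4691, 0.2301, 0.0838]
tcp_rot: [-180.0, 0.0, -180.0]
wrist_force: [-0.1, -0.3, -3.2]
opening: 0.0196
grasp_force: 17.8
```

View pics/s5.png

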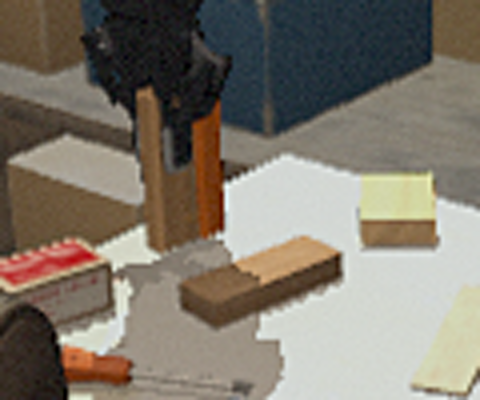

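The pads hold too much torsion for it to pivot. I'll stand the bar on end instead, release it, and tip it over forward by pushing the rail's back high up with closed fingers.

```bash
python3 -m inch '[[-2,0,0.3,0],[-4,0,0.3,0],[-5.4,0,0.2,0],[-5.4,0,-0.3,0],[-5.4,0,-0.6,0],[-5.4,0,-0.75,0],[-5.4,0,-0.85,0],[-5.4,0,-0.85,0]]' && python3 -m inch '[[0,0,0,0],[0,0,0,0],[0,0,0,0],[0,0,0,0],[0,0,0,0],[0,0,0,0],[0,0,0,0],[0,0,0,0]]' 4.5 20 && python3 -m inch '[[0,0,1,0],[0,0,3,0],[0,0,6,0],[0,0,10,0],[-2,0,12,0],[-6,0,12,0],[-7,0,12,0],[-7,0,12,0]]' && python3 - <<'E'
from h import *
p=wrist()
cv2.imwrite("pics/w5.png",p["img"][:,:,::-1])
for r in bot.find_in("sweep_bar",p)[:2]: print(r["score"],r["point"],ground(p,r["point"],.13))
E
```

```text
time: 17.7
ee_pos: [0.4148, 0.2301, 0.0758]
tcp_rot: [180.0, 0.0, -180.0]
wrist_force: [-2.6, -1.0, 3.9]
opening: 0.0199
grasp_force: 19.0
time: 18.7
ee_pos: [0.4146, 0.2301, 0.0753]
tcp_rot: [180.0, -0.0, -180.0]
wrist_force: [0.3, -0.1, -0.6]
opening: 0.045
grasp_force: 0.0
time: 19.7
ee_pos: [0.3446, 0.2303, 0.1958]
tcp_rot: [180.0, 0.1, -179.9]
wrist_force: [0.7, 0.1, -0.4]
opening: 0.0451
grasp_force: 0.0
0.57 [251.4, 293.5] [0.40532333 0.22925613 0.13      ]
```

View pics/w5.png

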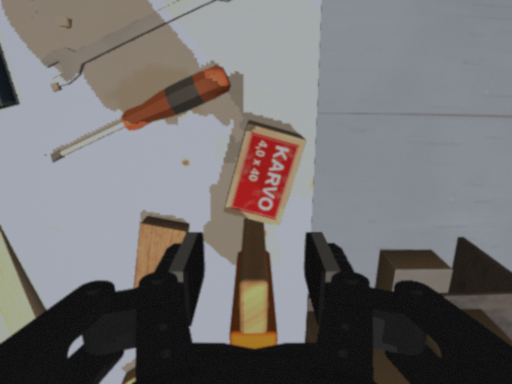

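The bar stands free just in front of the carton, with its rail top at pixels (240–270, 282–333). I'll close the fingers, come down behind the top and push it forward.

```bash
python3 -m inch '[[0,0,0,0],[0,0,0,0],[0,0,-1.5,0],[0,0,-3,0],[0,0,-4.5,0],[0,0,-6,0],[0,0,-7,0],[0,0,-7.3,0]]' 0 20 && python3 -m inch '[[1.5,0,0,0],[3,0,0,0],[4,0,0,0],[5,0,0,0],[5.8,0,0,0],[6.6,0,0,0],[7.4,0,0,0],[8.2,0,0,0]]' && python3 -m inch '[[0.8,0,0,0],[1.6,0,0,0],[2.4,0,0,0],[3,0,0,0],[3,0,0,0],[0,0,4,0],[0,0,8,0],[0,0,12,0]]'
python3 - <<'E'
from h import *
p=wrist(); save(p,"w6.png"); q=bot.camera("top"); save(q,"top2.png")
for P in p,q:
  for f in bot.find_in,bot.landmark_of:
    for r in f("rail_middle",P)[:2]: print(r["score"],r["point"],ground(P,r["point"],.065))
E
```

```text
time: 20.8
ee_pos: [0.3444, 0.23, 0.1216]
tcp_rot: [-180.0, -0.0, -180.0]
wrist_force: [-0.5, 0.0, 0.0]
opening: -0.0
grasp_force: 0.0
time: 21.8
ee_pos: [0.4271, 0.2301, 0.1223]
tcp_rot: [180.0, 0.0, -180.0]
wrist_force: [0.3, 0.9, -1.1]
opening: -0.0001
grasp_force: 0.0
time: 22.8
ee_pos: [0.426, 0.2301, 0.2438]
tcp_rot: [180.0, 0.0, -179.9]
wrist_force: [1.6, -1.0, -0.5]
opening: -0.0001
grasp_force: 0.0
0.85 [161.6, 176.5] [0.5195528  0.21422749 0.065     ]
0.32 [340.7, 249.4] [ 0.33359481 -0.27994154  0.065     ]
0.93 [156.1, 172.5] [0.53027795 0.23008765 0.065     ]
```

View pics/w6.png

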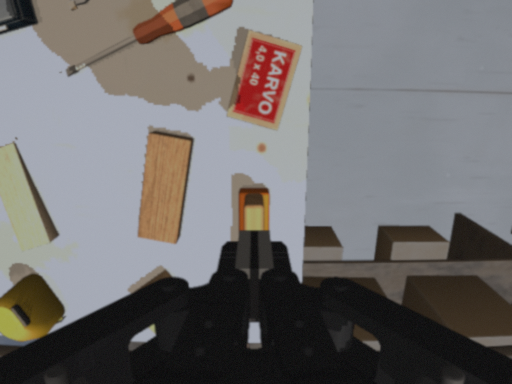

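The bar has tipped over and lies on its sole: the pale rail sits above the orange flanks, rear end at pixel (254,189), straight along x. My picture allowance is used up, so from here I'll work numerically. Next I'll measure the bar and offcut poses by colour segmentation.

```bash
cat >> h.py <<'E'
def rects(P):
    hsv=cv2.cvtColor(cv2.GaussianBlur(P["img"],(3,3),0),cv2.COLOR_RGB2HSV)
    m=cv2.inRange(hsv,(8,55,90),(40,255,255)); m=cv2.morphologyEx(m,cv2.MORPH_OPEN,np.ones((2,2)))
    n,l,s,c=cv2.connectedComponentsWithStats(m)
    for k in range(1,n):
        if s[k,4]<60: continue
        g=ground(P,c[k],.022)
        if not(.3<g[0]<.75 and abs(g[1])<.36): continue
        B=cv2.findContours((l==k).astype(np.uint8),0,2)[0][0][:,0]
        W=np.array([ground(P,b,.022)[:2] for b in B]).astype(np.float32); r=cv2.minAreaRect(W)
        print("c",np.round(r[0],3),"size",np.round(r[1],3),"ang",round(r[2]),"corners",np.round(cv2.boxPoints(r),3).tolist(),"hsv",np.median(hsv[l==k],0).astype(int))
def nets(P,things,zs):
    for th,z in zip(things,zs):
        for f in bot.find_in,bot.landmark_of:
            for r in f(th,P)[:1]: print(th,f.__name__,round(r["score"],2),np.round(r["point"]),np.round(ground(P,r["point"],z)[:2],3))
E
python3 - <<'E'
from h import *
P=bot.camera("top"); rects(P)
p=wrist(); print("rear end",ground(p,(254,189),.024),ground(p,(239,189),.024),ground(p,(269,189),.024), "rail end",ground(p,(255,205),.065))
E
```

```text
c [0.615 0.12 ] size [0.091 0.051] ang 36 corners [[0.5630000233650208, 0.11400000005960464], [0.5929999947547913, 0.0729999989271164], [0.6669999957084656, 0.12700000405311584], [0.6370000243186951, 0.1679999977350235]] hsv [ 32  67 180]
c [ 0.612 -0.046] size [0.067 0.039] ang 25 corners [[0.5730000138282776, -0.041999999433755875], [0.5899999737739563, -0.07699999958276749], [0.6499999761581421, -0.04899999871850014], [0.6340000033378601, -0.014000000432133675]] hsv [ 25 130 140]
c [0.524 0.227] size [0.04  0.141] ang 90 corners [[0.453000009059906, 0.2070000022649765], [0.593999981880188, 0.2070000022649765], [0.593999981880188, 0.2460000067949295], [0.453000009059906, 0.24699999392032623]] hsv [ 18 110 138]
c [0.456 0.128] size [0.048 0.12 ] ang 79 corners [[0.3919999897480011, 0.11599999666213989], [0.5099999904632568, 0.09300000220537186], [0.5189999938011169, 0.14000000059604645], [0.4009999930858612, 0.16300000250339508]] hsv [ 14 127 176]
c [ 0.433 -0.061] size [0.034 0.02 ] ang 1 corners [[0.41600000858306885, -0.052000001072883606], [0.41600000858306885, -0.07100000232458115], [0.44999998807907104, -0.07000000029802322], [0.44999998807907104, -0.050999999046325684]] hsv [ 32  56 179]
c [0.32  0.233] size [0.035 0.043] ang 88 corners [[0.2980000078678131, 0.21699999272823334], [0.3409999907016754, 0.2150000035762787], [0.34200000762939453, 0.25], [0.29899999499320984, 0.25099998712539673]] hsv [ 14  78 122]
c [ 0.319 -0.291] size [0.058 0.035] ang 22 corners [[0.28600001335144043, -0.28600001335144043], [0.29899999499320984, -0.3179999887943268], [0.35199999809265137, -0.296999990940094], [0.3400000035762787, -0.2639999985694885]] hsv [  9 172 108]
rear end [0.45723183 0.23031583 0.024     ] [0.45725192 0.21435292 0.024     ] [0.45721217 0.2462773  0.024     ] rail end [0.46130541 0.2313069  0.065     ]
```

The bar is lying at (0.524, 0.230), along x. I'll regrasp it high on the rail, with the tips about 38 mm up so they clear the offcuts.

```bash
python3 -m inch '[[4,0,0,0],[8,0,-2,0],[9.8,0,-7,0],[9.8,0,-12,0],[9.8,0,-16,0],[9.8,0,-18.5,0],[9.8,0,-19.6,0],[9.8,0,-19.8,0]]' 5 80 && python3 -m inch '[[0,0,0,0],[0,0,0,0],[0,0,0,0],[0,0,0,0],[0,0,0,0],[0,0,0,0],[0,0,0.1,0],[0,0,0.3,0]]' 0 80 && python3 -m inch '[[-1,0,0.1,0],[-2.5,-0.5,0.1,0],[-4,-1.5,0.1,-5],[-5.5,-2.5,0,-8],[-6,-3.3,-0.1,-11],[-6,-4,-0.2,-11],[-6,-5,-0.2,-11],[-6,-5.5,-0.2,-11]]'
```

```text
time: 24.2
ee_pos: [0.5243, 0.23, 0.0438]
tcp_rot: [-180.0, -0.1, -180.0]
wrist_force: [-0.1, 0.3, 0.1]
opening: 0.0499
grasp_force: 0.0
time: 25.2
ee_pos: [0.5243, 0.23, 0.0469]
tcp_rot: [-180.0, -0.1, -180.0]
wrist_force: [-0.9, 0.2, -3.0]
opening: 0.0185
grasp_force: 78.1
time: 26.2
ee_pos: [0.465, 0.1748, 0.0456]
tcp_rot: [180.0, 0.0, 169.1]
wrist_force: [-0.3, 1.8, 1.0]
opening: 0.0189
grasp_force: 78.9
```

```bash
python3 -m inch '[[0,-1.3,-0.1,0],[0,-2.6,-0.1,0],[0,-4,-0.1,2],[0.2,-5.5,-0.1,4],[0.4,-7,-0.1,6],[0.6,-8.5,-0.1,8],[0.8,-10,-0.1,10],[1,-11.5,-0.1,11]]' && python3 -m inch '[[0.1,-1.5,0,0],[0.3,-3,0,0],[0.4,-4.5,0,0],[0.6,-6,0,0],[0.7,-7.5,0,0],[0.8,-9,0,0],[0.9,-10.5,0,0],[1,-12,0,0]]'
python3 - <<'E'
from h import *
P=bot.camera("top"); rects(P); nets(P,["oak_offcut","wedge","ply_offcut"],[.022,.015,.024])
p=bot.camera("scene"); nets(p,["oak_offcut","wedge"],[.011,.01])
E
```

```text
time: 27.2
ee_pos: [0.4754, 0.0606, 0.0455]
tcp_rot: [179.8, 0.1, -179.9]
wrist_force: [-0.5, 7.3, 7.8]
opening: 0.0189
grasp_force: 79.9
time: 28.2
ee_pos: [0.4853, -0.0594, 0.0455]
tcp_rot: [179.8, 0.1, -179.9]
wrist_force: [-0.6, 10.3, 9.8]
opening: 0.0186
grasp_force: 80.0
c [0.621 0.113] size [0.091 0.033] ang 35 corners [[0.5740000009536743, 0.10000000149011612], [0.5929999947547913, 0.0729999989271164], [0.6679999828338623, 0.12600000202655792], [0.6489999890327454, 0.15299999713897705]] hsv [ 33  67 170]
c [0.335 0.224] size [0.034 0.084] ang 57 corners [[0.28999999165534973, 0.23199999332427979], [0.3610000014305115, 0.18700000643730164], [0.3790000081062317, 0.2160000056028366], [0.3089999854564667, 0.26100000739097595]] hsv [ 16  65 115]
c [ 0.319 -0.291] size [0.055 0.033] ang 22 corners [[0.2879999876022339, -0.28600001335144043], [0.30000001192092896, -0.3160000145435333], [0.35100001096725464, -0.29600000381469727], [0.33899998664855957, -0.26600000262260437]] hsv [  9 178 101]
ply_offcut call 0.92 [198. 144.] [0.622 0.123]
ply_offcut call 0.87 [200. 147.] [0.613 0.116]
oak_offcut call 0.58 [284. 207.] [ 0.486 -0.093]
oak_offcut call 0.83 [287. 213.] [ 0.464 -0.117]
wedge call 0.92 [300. 214.] [ 0.481 -0.149]
wedge call 0.78 [298. 220.] [ 0.449 -0.16 ]
```

Both pieces are riding ahead of the bar, square on. I'll continue into the pan, rising over the lip.

```bash
python3 -m inch '[[0.2,-1.5,0.1,0],[0.4,-3,0.3,0],[0.6,-4.5,0.45,0],[0.8,-6,0.5,0],[1,-7.5,0.5,0],[1.1,-9,0.5,0],[1.2,-10.3,0.5,0],[1.2,-11.3,0.5,0]]' && python3 -m inch '[[0,0,0,0],[0,1,0,0],[0,2.5,0,0],[0,4.5,2,0],[0,7,5,0],[0.5,11,8,0],[1,15,8,0],[2,19,8,0]]'
python3 - <<'E'
from h import *
for c in "top","scene":
  P=bot.camera(c); nets(P,["oak_offcut","wedge","ply_offcut"],[.014]*3)
  if c=="top": rects(P)
E
```

```text
time: 29.8
ee_pos: [0.4966, -0.1738, 0.0492]
tcp_rot: [180.0, -0.0, -180.0]
wrist_force: [-0.3, 1.3, -2.8]
opening: 0.0187
grasp_force: 78.4
time: 30.8
ee_pos: [0.5164, 0.0197, 0.1301]
tcp_rot: [180.0, 0.1, -179.9]
wrist_force: [0.6, -0.3, -3.0]
opening: 0.0189
grasp_force: 78.7
oak_offcut call 0.66 [314. 190.] [ 0.501 -0.213]
oak_offcut call 0.64 [312. 193.] [ 0.493 -0.209]
wedge call 0.83 [330. 196.] [ 0.485 -0.26 ]
wedge call 0.39 [313. 190.] [ 0.5   -0.209]
c [0.734 0.055] size [0.009 0.105] ang 2 corners [[0.7279999852180481, 0.10700000077486038], [0.7310000061988831, 0.003000000026077032], [0.7400000095367432, 0.003000000026077032], [0.7369999885559082, 0.1080000028014183]] hsv [ 20  57 152]
c [ 0.49  -0.233] size [0.14  0.083] ang 1 corners [[0.41999998688697815, -0.19300000369548798], [0.42100000381469727, -0.2759999930858612], [0.5609999895095825, -0.27399998903274536], [0.5600000023841858, -0.19099999964237213]] hsv [ 15 142 165]
c [ 0.359 -0.131] size [0.106 0.135] ang 73 corners [[0.27900001406669617, -0.16200000047683716], [0.40799999237060547, -0.20100000500679016], [0.
[... 175 characters left out ...]
 0.23199999332427979], [0.3610000014305115, 0.18700000643730164], [0.3790000081062317, 0.2160000056028366], [0.3089999854564667, 0.26100000739097595]] hsv [ 16  66 115]
c [ 0.319 -0.291] size [0.055 0.033] ang 22 corners [[0.2879999876022339, -0.28600001335144043], [0.30000001192092896, -0.31700000166893005], [0.35100001096725464, -0.29600000381469727], [0.33899998664855957, -0.26499998569488525]] hsv [  9 175 101]
oak_offcut call 0.67 [324. 218.] [ 0.492 -0.214]
oak_offcut call 0.84 [327. 220.] [ 0.49  -0.225]
wedge call 0.66 [340. 225.] [ 0.485 -0.263]
wedge call 0.79 [337. 229.] [ 0.464 -0.267]
ply_offcut call 0.63 [292. 181.] [ 0.635 -0.025]
ply_offcut call 0.62 [250. 177.] [0.585 0.097]
```

Oak (y ≈ -0.21) and wedge (y ≈ -0.26) are well inside the pan. Before going behind the ply, I'll check whether the furniture beyond the far edge (x 0.678) rises above the bench.

```bash
python3 - <<'E'
from h import *
T=bot.camera("top");S=bot.camera("scene")
for h in(-.2,-.1,0,.1,.2):
    print(h,"top",[np.round(ground(T,(c,106),h)[:2],3).tolist() for c in(150,250,350)],"scene",[np.round(ground(S,(c/3+80,r/3+80),h)[:2],3).tolist() for c,r in((110,160),(250,203),(390,246))])
print("bench far corner scene",ground(S,(425/3+80,237/3+80),0))
nets(T,["tape_measure","ply_offcut","screw_box"],[.06,.024,.04])
E
```

```text
-0.2 top [[0.806, 0.322], [0.814, -0.024], [0.827, -0.372]] scene [[0.979, 1.269], [0.976, 0.915], [0.973, 0.612]]
-0.1 top [[0.773, 0.298], [0.781, -0.024], [0.793, -0.347]] scene [[0.805, 1.032], [0.802, 0.721], [0.799, 0.455]]
0 top [[0.741, 0.274], [0.748, -0.023], [0.759, -0.323]] scene [[0.631, 0.795], [0.628, 0.527], [0.626, 0.298]]
0.1 top [[0.708, 0.25], [0.715, -0.023], [0.725, -0.298]] scene [[0.457, 0.558], [0.455, 0.333], [0.453, 0.14]]
0.2 top [[0.676, 0.227], [0.682, -0.023], [0.692, -0.273]] scene [[0.282, 0.321], [0.281, 0.139], [0.279, -0.017]]
bench far corner scene [0.66946865 0.28184664 0.        ]
tape_measure call 0.46 [257. 155.] [ 0.587 -0.045]
tape_measure call 0.49 [252. 150.] [ 0.601 -0.033]
ply_offcut call 0.56 [183. 139.] [0.635 0.166]
ply_offcut call 0.62 [200. 146.] [0.616 0.118]
screw_box call 0.68 [151. 240.] [0.346 0.24 ]
screw_box call 0.74 [150. 238.] [0.352 0.242]
```

The furniture lies below bench level (about -0.09 m), so it is no obstacle. I'll go over behind the ply with the bar turned -54°, then lower it.

```bash
python3 -m inch '[[2,5,0,-9],[4,10,0,-18],[7,15,0,-27],[10,18,0,-36],[13,18,0,-45],[14,18,0,-54],[14,18,-1,-54],[14,18,-2,-54]]' && python3 -m inch '[[0,0,-1,0],[0,0,-2,0],[0,0,-3.5,0],[0,0,-5,0],[0,0,-5.8,0],[0,0,-6.2,0],[0,0,-6.45,0],[0,0,-6.45,0]]'
python3 - <<'E'
from h import *
P=bot.camera("top"); nets(P,["ply_offcut","rail_middle"],[.024,.065]); rects(P)
E
```

```text
time: 32.9
ee_pos: [0.656, 0.197, 0.1082]
tcp_rot: [-180.0, -0.0, 126.2]
wrist_force: [0.5, -0.3, -3.2]
opening: 0.019
grasp_force: 79.4
time: 33.9
ee_pos: [0.6568, 0.1972, 0.0457]
tcp_rot: [180.0, 0.0, 126.0]
wrist_force: [-2.2, -1.0, 0.7]
opening: 0.0186
grasp_force: 79.9
ply_offcut call 0.97 [198. 144.] [0.622 0.122]
ply_offcut call 0.55 [198. 143.] [0.625 0.123]
rail_middle call 0.53 [188. 124.] [0.669 0.149]
rail_middle call 0.85 [173. 129.] [0.653 0.189]
c [0.528 0.171] size [0.485 0.043] ang 16 corners [[0.289000004529953, 0.12300000339746475], [0.3019999861717224, 0.0820000022649765], [0.7670000195503235, 0.21899999678134918], [0.7549999952316284, 0.25999999046325684]] hsv [ 17  64 137]
c [0.692 0.167] size [0.025 0.051] ang 35 corners [[0.6669999957084656, 0.1809999942779541], [0.6959999799728394, 0.13899999856948853], [0.7160000205039978, 0.15299999713897705], [0.6880000233650208, 0.19499999284744263]] hsv [ 22 124 142]
c [0.549 0.1  ] size [0.278 0.088] ang 18 corners [[0.40299999713897705, 0.0989999994635582], [0.4300000071525574, 0.014999999664723873], [0.694999992847442
[... 862 characters left out ...]
7 corners [[0.4189999997615814, -0.2720000147819519], [0.4869999885559082, -0.2750000059604645], [0.48899999260902405, -0.24400000274181366], [0.42100000381469727, -0.2409999966621399]] hsv [ 34  64 168]
c [ 0.319 -0.291] size [0.055 0.033] ang 22 corners [[0.2879999876022339, -0.28600001335144043], [0.30000001192092896, -0.31700000166893005], [0.35100001096725464, -0.29600000381469727], [0.33899998664855957, -0.26499998569488525]] hsv [  9 174 101]
c [0.313 0.01 ] size [0.024 0.025] ang 13 corners [[0.2980000078678131, 0.019999999552965164], [0.30399999022483826, -0.004999999888241291], [0.328000009059906, 0.0010000000474974513], [0.32199999690055847, 0.02500000037252903]] hsv [ 15  55 139]
```

```bash
python3 -m inch '[[-0.9,-0.6,0,0],[-1.8,-1.2,0,0],[-2.7,-1.8,0,0],[-3.6,-2.5,0,0],[-4.5,-3.2,0,0],[-5.4,-3.9,0,0],[-6.3,-4.6,0,0],[-7.2,-5.2,0,0]]' && python3 -m inch '[[-0.9,-0.6,0,0],[-1.8,-1.2,0,0],[-2.7,-1.8,0,0],[-3.6,-2.5,0,0],[-4.5,-3.2,0,0],[-5.3,-3.8,0,0],[-6.0,-4.3,0,0],[-6.3,-4.5,0,0]]'
python3 - <<'E'
from h import *
P=bot.camera("top"); nets(P,["ply_offcut"],[.024]); rects(P)
P=bot.camera("scene"); nets(P,["ply_offcut"],[.012]);
E
```

```text
time: 35.15
ee_pos: [0.5847, 0.1449, 0.0456]
tcp_rot: [179.9, 0.0, 126.0]
wrist_force: [4.7, 2.8, 4.0]
opening: 0.0187
grasp_force: 80.6
time: 36.15
ee_pos: [0.5217, 0.1, 0.0455]
tcp_rot: [179.9, 0.0, 126.0]
wrist_force: [5.2, 3.6, 5.2]
opening: 0.0189
grasp_force: 80.5
ply_offcut call 0.63 [228. 191.] [0.491 0.031]
ply_offcut call 0.73 [229. 189.] [0.495 0.028]
c [ 0.612 -0.046] size [0.067 0.039] ang 27 corners [[0.5730000138282776, -0.04399999976158142], [0.5910000205039978, -0.07900000363588333], [0.6510000228881836, -0.04800000041723251], [0.6330000162124634, -0.013000000268220901]] hsv [ 26 130 140]
c [ 0.302 -0.004] size [0.543 0.141] ang 11 corners [[0.02199999988079071, 0.013000000268220901], [0.04899999871850014, -0.12600000202655792], [0.5820000171661377, -0.020999999716877937], [0.5550000071525574, 0.11699999868869781]] hsv [ 17  63 141]
c [ 0.496 -0.216] size [0.128 0.049] ang 1 corners [[0.4309999942779541, -0.19200000166893005], [0.4320000112056732, -0.2409999966621399], [0.5600000023841858, -0.23999999463558197], [0.5600000023841858, -0.19099999964237213]] hsv [ 15 14
[... 385 characters left out ...]
2], [0.3799999952316284, 0.21199999749660492], [0.3779999911785126, 0.2619999945163727]] hsv [ 18  59 161]
c [ 0.336 -0.076] size [0.029 0.032] ang 23 corners [[0.3160000145435333, -0.06700000166893005], [0.32899999618530273, -0.09600000083446503], [0.35600000619888306, -0.08500000089406967], [0.34299999475479126, -0.054999999701976776]] hsv [ 15  55 140]
c [ 0.319 -0.291] size [0.056 0.034] ang 22 corners [[0.28700000047683716, -0.28600001335144043], [0.30000001192092896, -0.31700000166893005], [0.35199999809265137, -0.296999990940094], [0.33899998664855957, -0.26499998569488525]] hsv [  9 173 104]
ply_offcut call 0.84 [250. 194.] [0.493 0.028]
ply_offcut call 0.65 [249. 197.] [0.475 0.019]
```

```bash
python3 -m inch '[[1.6,1.2,0.2,0],[1.6,1.2,3,0],[1,2,5.5,9],[0,2.8,6,19],[-1,2.8,6,29],[-2,2.8,6,39],[-2,2.8,6,49],[-2,2.8,6,54]]' && python3 -m inch '[[0,0,-1,0],[0,0,-2.5,0],[0,0,-4,0],[0,0,-5,0],[0,0,-5.6,0],[0,0,-6,0],[0,-0.6,-6,0],[0,-1.5,-6,0]]' && python3 -m inch '[[0,-1.4,0,0],[0,-2.8,0,0],[0,-4.2,0,0],[0,-5.6,0,0],[0,-7,0,0],[0,-8.4,0,0],[0,-9.8,0,0],[0,-11.2,0,0]]'
python3 - <<'E'
from h import *
P=bot.camera("top"); nets(P,["ply_offcut","tape_measure"],[.024,.06])
P=bot.camera("scene"); nets(P,["ply_offcut","oak_offcut"],[.012]*2);
E
```

```text
time: 37.45
ee_pos: [0.4998, 0.1273, 0.1034]
tcp_rot: [-179.9, -0.2, -179.7]
wrist_force: [-0.2, -0.7, -2.6]
opening: 0.0187
grasp_force: 79.6
time: 38.45
ee_pos: [0.5022, 0.1134, 0.0456]
tcp_rot: [179.9, 0.1, -179.9]
wrist_force: [0.1, 4.5, 2.0]
opening: 0.0187
grasp_force: 80.3
time: 39.45
ee_pos: [0.5019, 0.0005, 0.0455]
tcp_rot: [179.9, 0.1, -180.0]
wrist_force: [0.4, 6.0, 5.9]
opening: 0.0186
grasp_force: 80.7
ply_offcut call 0.56 [255. 198.] [ 0.471 -0.046]
ply_offcut call 0.92 [265. 206.] [ 0.458 -0.049]
ply_offcut call 0.72 [266. 210.] [ 0.442 -0.065]
oak_offcut call 0.58 [322. 220.] [ 0.484 -0.212]
oak_offcut call 0.95 [326. 221.] [ 0.485 -0.223]
```

```bash
python3 -m inch '[[0.2,-1.3,0,0],[0.5,-2.6,0,0],[0.8,-3.9,0,0],[1.1,-5.2,0,0],[1.4,-6.5,0,0],[1.7,-7.8,0.1,0],[2,-9,0.3,0],[2.2,-10.2,0.45,0]]' && python3 -m inch '[[0.1,-1,0.05,0],[0.2,-2,0.05,0],[0.2,-3,0.05,0],[0.2,-3.6,0.05,0],[0.2,-3.6,0.05,0],[0.2,-2.6,0.05,0],[0.2,-1,0.05,0],[0.2,1.5,0.05,0]]' && python3 -m inch '[[0,2,0,0],[0,4,0,0],[-0.5,6,0,0],[-1,8,0,0],[-1,9.5,0,0],[-1,9.5,-0.2,0],[-1,9.5,-0.4,0],[-1,9.5,-0.55,0]]'
python3 - <<'E'
from h import *
for c in "top","scene":
  P=bot.camera(c); nets(P,["ply_offcut","oak_offcut","wedge","rail_middle"],[.02]*3+[.065])
E
```

```text
time: 40.95
ee_pos: [0.5234, -0.1021, 0.049]
tcp_rot: [-180.0, -0.0, -180.0]
wrist_force: [-0.1, 0.5, -3.6]
opening: 0.0186
grasp_force: 79.5
time: 41.95
ee_pos: [0.5255, -0.0847, 0.0498]
tcp_rot: [-180.0, -0.0, -180.0]
wrist_force: [-0.4, -0.7, -2.5]
opening: 0.0187
grasp_force: 79.6
time: 42.95
ee_pos: [0.5156, 0.0088, 0.0455]
tcp_rot: [180.0, 0.0, -180.0]
wrist_force: [-9.5, 0.1, 20.2]
opening: 0.0184
grasp_force: 82.8
ply_offcut call 0.86 [305. 196.] [ 0.483 -0.187]
ply_offcut call 0.93 [304. 194.] [ 0.489 -0.185]
oak_offcut call 0.56 [322. 190.] [ 0.5   -0.234]
oak_offcut call 0.77 [319. 192.] [ 0.493 -0.225]
wedge call 0.66 [337. 197.] [ 0.483 -0.278]
wedge call 0.66 [338. 198.] [ 0.479 -0.28 ]
rail_middle call 0.26 [152. 237.] [0.353 0.232]
ply_offcut call 0.92 [311. 217.] [ 0.466 -0.188]
ply_offcut call 0.91 [311. 220.] [ 0.454 -0.196]
oak_offcut call 0.95 [332. 218.] [ 0.493 -0.236]
oak_offcut call 0.72 [335. 222.] [ 0.481 -0.252]
wedge call 0.86 [346. 226.] [ 0.481 -0.282]
wedge call 0.67 [249. 197.] [0.466 0.012]
rail_middle call 0.79 [257. 188.] [ 0.449 -0.029]
rail_middle call 0.75 [260. 174.] [0.528 0.017]
```

All three are well inside. I'll release the bar on the bench and retreat.

```bash
python3 -m inch '[[0,0,0,0],[0,0,0,0],[0,0,0,0],[0,0,0,0],[0,0,1,0],[0,0,4,0],[0,0,9,0],[0,0,14,0]]' 5 20 && python3 -m inch '[[-1,2,3,0],[-4,5,5,0],[-8,8,6,0],[-12,11,6,0],[-14,14,6,0],[-14,14,6,0],[-14,14,6,0],[-14,14,6,0]]'
python3 - <<'E'
from h import *
P=bot.camera("top"); nets(P,["ply_offcut","oak_offcut","wedge","rail_middle","tape_measure","screw_box"],[.02]*3+[.065,.06,.04]); rects(P)
E
```

```text
time: 44.85
ee_pos: [0.5154, 0.0091, 0.1864]
tcp_rot: [180.0, 0.0, -180.0]
wrist_force: [0.4, -0.7, 0.0]
opening: 0.05
grasp_force: 0.0
time: 45.85
ee_pos: [0.3761, 0.1486, 0.2444]
tcp_rot: [-180.0, -0.0, 180.0]
wrist_force: [0.3, 0.2, 0.2]
opening: 0.0503
grasp_force: 0.0
ply_offcut call 0.72 [306. 195.] [ 0.484 -0.188]
oak_offcut call 0.78 [322. 190.] [ 0.499 -0.236]
oak_offcut call 0.75 [321. 190.] [ 0.499 -0.233]
wedge call 0.69 [337. 195.] [ 0.488 -0.277]
wedge call 0.76 [336. 194.] [ 0.489 -0.276]
rail_middle call 0.67 [238. 185.] [0.502 0.003]
rail_middle call 0.84 [238. 179.] [0.519 0.004]
tape_measure call 0.54 [247. 146.] [ 0.614 -0.018]
c [ 0.626 -0.034] size [0.073 0.037] ang 19 corners [[0.5849999785423279, -0.02800000086426735], [0.5979999899864197, -0.06400000303983688], [0.6669999957084656, -0.039000000804662704], [0.6539999842643738, -0.004000000189989805]] hsv [ 29 129 155]
c [0.517 0.006] size [0.137 0.037] ang 2 corners [[0.4480000138282776, 0.023000000044703484], [0.4490000009536743, -0.014000000432133675], [0.5860000252723694, -0.009999999776482582], [0.58499997
[... 331 characters left out ...]
] ang 85 corners [[0.4189999997615814, -0.29499998688697815], [0.4880000054836273, -0.30000001192092896], [0.49000000953674316, -0.26600000262260437], [0.421999990940094, -0.26100000739097595]] hsv [ 34  64 173]
c [0.331 0.333] size [0.044 0.129] ang 20 corners [[0.2879999876022339, 0.38600000739097595], [0.3330000042915344, 0.26499998569488525], [0.37400001287460327, 0.2800000011920929], [0.33000001311302185, 0.4009999930858612]] hsv [ 17  61 138]
c [ 0.319 -0.291] size [0.056 0.034] ang 21 corners [[0.28700000047683716, -0.2849999964237213], [0.29899999499320984, -0.31700000166893005], [0.35100001096725464, -0.296999990940094], [0.33899998664855957, -0.26499998569488525]] hsv [  9 172 104]
```

```bash
python3 -c "from workcell import bot; print(bot.job_done())"
```

```text
the job is handed in; nothing more can be done
None
```

I handed in the job at about 46 s: all three offcuts measure inside the pan and the bar lies released on its sole, well clear of the mouth, but I nudged the tape measure about 18 mm (limit 30 mm), probably when setting the bar down; I got no verdict back and did not re-measure the screw carton at the end.

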